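Close the shoebox until its lid snaps

TASK

Close the open shoebox: lift its lid by the handle and lower it by hand (do not drop it) onto the box so that the two locating pegs at the back of the box come up through the two holes in the lid. Then press the front of the lid down until the spring latch snaps over it and the lid lies flat on the rim all round, and keep pressing: finish with the fingers still pushing the lid firmly down. Leave the other things on the shelf where they are.

Things in the scene. Friction and masses are not known exactly. Their poses are not given: they have to be found in the camera images.
- shoebox: Open black plastic shoebox, 290 long (x) by 180 wide (y) by 100 high, rim at 100 above its origin; the origin is the centre of its underside on the shelf. x points from its front (latch end, towards the robot) to its back, y to its left, z up. It stands firm and does not move. On the rim's back corners stand two upright pegs. A blue shoe tree, tins and a small brush lie inside below the rim.
- peg_left (a point): Top of the left peg of the box, at (122, 68, 124) in the box frame: 8 mm diameter, 24 high above the rim, the upper 6 tapered to 3 mm diameter.
- peg_right (a point): Top of the right peg, at (122, -68, 124) in the box frame, same shape.
- latch (a joint): Angle in rad of the steel spring latch in the middle of the box's front end: 0 = upright, its rest, also when the lid is shut; grows as its top is pushed outwards, away from the box. A lid laid over the pegs rests with its front edge about 13 above the rim on the latch's nose; held level, it meets the nose when the pegs are about 10 deep in the holes.
- latch_nose (a point): Tip of the latch's hooked nose, 40 wide, at (-145, 0, 108) in the box frame; it overhangs the lid's front edge by 5 to 6; its top slopes up outwards at 45 degrees to 120 height. Pressing the lid's front down takes about 10 to 13 N at the pad and some 5 of travel, then the nose springs back over the lid, the force drops, and the last 8 down to the hard rim are free.
- lid: Loose flat black lid, 296 long (x) by 188 wide (y) by 6 thick, 0.2 kg, lying right way up on the shelf beside the box; the origin is the centre of its underside. Same axes as the box: x from its front (ribbed pad, rounded lip) to its back (two holes), z up. Closed, its axes agree with the box's and its origin is 100 above the box's origin.
- lid_handle (a point): Middle of the grey handle bar of the lid, at (0, 0, 38) in the lid frame, at the balance point: the bar runs along the lid's x, 112 long, 14 wide (y), 16 high, its top 46 above the lid's underside; 24 clear below it between two end posts (14 square, 48 either side of the middle).
- hole_left (a point): Centre of the lid's left hole at the underside, at (122, 68, 0) in the lid frame: 11 mm diameter, through; the left peg goes here.
- hole_right (a point): Centre of the lid's right hole, at (122, -68, 0) in the lid frame, same.
- lid_pad (a point): Ribbed thumb pad on the lid's top where it is pressed, at (-118, 0, 6) in the lid frame, about 28 by 60, 30 behind the front edge.
- lid_front (a point): Middle of the lid's front edge at the underside, at (-148, 0, 0) in the lid frame. Its height above the rim (100 above the shelf) is 0 when closed.
- shoe_brush: Bystander: chrome shoe brush lying bristles down, 150 by 44 by 34, between the two task things. Origin: centre of its underside, as for all below.
- polish_tin: Bystander: round steel tin, 72 diameter, 22 high.
- shoe_tree: Bystander: pale blue shoe tree, 260 by 64 by 62 high.
- cufflink_dish: Bystander: round clear glass dish, 88 diameter, 24 high, near the robot.
- hanger: Bystander: folded bamboo hanger with steel hook, about 300 by 60 by 14.
- shoehorn: Bystander: steel shoehorn, 180 by 42 by 10.

How it is judged (in metres and radians):
On the way, in this order (a step that is already met when the one before it is completed fails the run):
1. both pegs have entered the lid's holes while the fingers are on the lid (horizontal distance between hole_left and peg_left below 0.005 m and horizontal distance between hole_right and peg_right below 0.005 m and z of each of hole_left, hole_right in the frame of shoebox below 0.12 m and contact force between lid and the fingers above 0.3 N), for 0.1 s.
2. pressed by the fingers, the lid's front has snapped in under the latch (z of lid_front in the frame of shoebox below 0.1025 m and value of joint latch below 0.03 rad and contact force between lid and the fingers above 0.3 N), for 0.1 s.
At the end, for the whole second after the job is handed in: Both pegs in the lid's holes (within 5 mm), front and back of the lid within 2.5 mm of the rim, the latch back over its front edge (below 0.03 rad), the lid at rest and still pushed down: over 3 N between fingers and lid and over 5 N between lid and box (horizontal distance between hole_left and peg_left below 0.005 m and horizontal distance between hole_right and peg_right below 0.005 m and z of each of hole_left, hole_right, lid_front in the frame of shoebox below 0.1025 m and value of joint latch below 0.03 rad and contact force between lid and the fingers above 3 N and contact force between lid and shoebox above 5 N and linear speed of lid below 0.02 m/s); the arm keeps its last pose, push and grip.
It fails at once if a bystander is moved by more than 25 mm (distance of any of shoe_brush, polish_tin, shoe_tree, cufflink_dish, hanger, shoehorn from where it was at the start of the episode above 0.025 m).
It also fails if it takes over 67 s, if anything falls off the work surface, if the arm or the gripper's body presses on something with over 40 N, if the wrist force passes 120 N, or if a joint passes its speed limit or range.

ROBOT

A 6-joint arm with a two-finger parallel gripper is mounted at the origin on the work surface. World frame = base frame: x ahead of the robot, y to its left, z up, the work surface at z = 0. Lengths are in mm, angles in rad, forces in N, time in s.
With the tool pointing down it reaches from about 350 to 875 mm from the base axis. Payload 4.2 kg.
Tool frame: the origin (TCP) lies at the very end of the fingers, on their centre line; the grasp point (between the pads) lies 19 mm behind it (ctrl.tcp_to_grasp is the distance from the TCP to the grasp point, in mm); z points along the fingers, y is the line along which they close (so a half turn about z gives the same grasp; the last joint's range is limited). The gripper opens to 85 mm and grips with 20 to 120 N. Pads are 22 mm wide; open, the fingers measure 114 mm over their backs; the gripper's body (76 mm by 85 mm) begins 54 mm behind the grasp point. The pads swing forward as they close: fully open they stand 13 mm farther back than shut.
Start: joints at [0.259, 0.385, 0.008, 0, -1.194, -0.259], TCP at [624.979, 0.025, 231.312] pointing down, gripper open.
Joint ranges: [-3.14, 3.14], [-1.21, 2.06], [-1.07, 1.41], [-3.16, 2.05], [-2.99, -0.16], [-3.1, 3.1]. Speed limits (rad/s): [2.79, 2.79, 3.14, 3.14, 3.14, 3.14].

INTERFACE

Orientations are given as a unit quaternion [w, x, y, z].
In Python, from workcell import ctrl, imaging, job gives the robot as it stands.
- The arm moves only by the tool jog_arm, never from a script. Its arguments are lists of equal length, an entry for each row: "xyz": the shift along the tool's x, y, z scaled (see below), a list of three; "turn": the turn, a rotation vector about the tool's x, y, z scaled (see below), a list of three. In form: {"xyz": [[dx, dy, dz], ...], "turn": [[wx, wy, wz], ...]}. A call has 1 to 5 rows; each row is the pose to reach, as a shift and turn from the pose commanded when the call began, along the tool's axes at that moment, turning the shorter way round; what a row does not reach only later rows make up. The controller multiplies each number of a shift by 0.4 m and each number of a turn by pi rad. A row lasts 1/12 s, in which the tool goes at most 41.7 mm and 7.16 degrees, less where a joint would pass 70% of its speed; a pose out of reach is approached as far as the arm can. A call with a number of a shift or a turn outside -1 to 1 is refused whole. A call with a gripper value outside its range is refused whole. "claw" is the opening, from -1 (shut) to 1 (fully open), set as the call begins (left out, the last holds). The fingers move at their own pace and stop on an object; "squeeze" is the grip in N (left out, the last holds). Time passes only in rows, so rows that repeat a pose let the fingers close. It gives the time, the measured TCP pose, the force, the opening and the grip force at its end, in the units of the state.
- ctrl.state(): the state, without advancing time (a new reading comes with each control period).
- imaging.snapshot(name): name is "scene" or "side" or "wrist"; returns a dict with "pixels" (384x512x3 uint8, red, green, blue), "depth" (384x512 float32, mm along the optical axis (not along the pixel's ray), 0 where there is no reading), "camera_matrix" (3x3 intrinsics, pixels), "R" (3x3) and "t" (3): a world point X has camera coordinates R X + t; the wrist camera has in their place "mount" (4x4, takes a point from camera to tool coordinates, whose origin is the TCP and whose axes are the flange's). Camera axes: x right, y down, z forward; pixel columns grow to the right and rows downward; lengths in mm; the calibration is good to about 2 mm. A picture is of the moment at which its call begins: read the wrist's pose just before it.
- job.finish_job(): hands the job in; it is judged then, once.
The state is a dict: "time": time; "qpos": joint angles; "qvel": joint speeds; "tau": joint torques, N m; "position": TCP position; "tool_rot": TCP orientation; "force": force on the tool from outside, world axes, zero at the start; "moment": the same for the moment, N m; "gripper_width": finger opening in mm; "gripper_force": force on a finger pad.
Only numpy, scipy, OpenCV 4.12 (cv2) and the standard library are available. Lean on these libraries where they do the work, as an engineer would, in place of code of your own. Each camera call takes 0.05 s, during which the arm holds its last target. There are 200 camera calls.

## Working session

There is one attempt and no reset: what is moved stays moved. The work goes in short steps, Python scripts to look and compute and a tool call to move; the robot and the scene stay as the last step left them, time stands still between calls to the robot, and variables do not carry over. Pictures are saved under pics/ and viewed, at most 13 in all, crops included, and the job is handed in when it is done.

Besides the shell and the picture viewer there is one more tool, called as name(argument=value, ...) on one line, values as JSON. jog_arm: Moves the arm, as the interface text tells. Its arguments: {"type":"object","properties":{"xyz":{"type":"array"},"turn":{"type":"array"},"claw":{"type":"number"},"squeeze":{"type":"number"}},"required":["xyz","turn"]}

```bash
mkdir -p pics; python3 - <<'E'
from workcell import ctrl, imaging
import cv2,numpy as np
s=ctrl.state();print(s)
for n in("scene","side"):
    d=imaging.snapshot(n);np.savez(f"{n}0.npz",**d)
    cv2.imwrite(f"pics/{n}0.png",cv2.resize(d["pixels"][:,:,::-1],None,fx=1.5,fy=1.5,interpolation=cv2.INTER_CUBIC))
    print(n,d["camera_matrix"],d["R"],d["t"])
E
```

```text
{'time': 0.0, 'qpos': array([ 2.58568784e-01,  3.85551426e-01,  6.58820702e-03, -4.98966130e-04,
       -1.19399143e+00, -2.58606382e-01]), 'qvel': array([ 0.00068366, -0.00094716, -0.00056141, -0.00042033, -0.00072622,
       -0.00065539]), 'tau': array([-9.55001960e-04, -3.92286408e+01,  1.88399577e+01,  4.18616563e+00,
       -4.72148502e-03,  8.27910434e-07]), 'position': array([ 6.24400892e+02, -4.46215010e-03,  2.30209964e+02]), 'tool_rot': array([-0.00081626, -0.70702797,  0.70718473,  0.00074302]), 'force': array([ 0.07836153,  0.0776027 , -0.05137137]), 'moment': array([ 0.01167698,  0.04895393, -0.0361839 ]), 'gripper_force': 0.0, 'gripper_width': 85.34714027930205}
scene [[375.19556303   0.         260.46920705]
 [  0.         375.19556303 190.33133486]
 [  0.           0.           1.        ]] [[ 0.90245146  0.43078364  0.00260938]
 [ 0.37183458 -0.77587149 -0.50966899]
 [-0.21753252  0.46092178 -0.86036661]] [-490.7658553  -141.80097158 1520.16088432]
side [[363.66099389   0.         261.65260785]
 [  0.         363.66099389 197.5846927 ]
 [  0.           0.           1.        ]] [[ 0.6662564  -0.74570013 -0.00580731]
 [-0.43453095 -0.38188551 -0.81568763]
 [ 0.60604065  0.54598056 -0.57846345]] [-352.87428587  296.78057529  944.78289   ]
```

View pics/scene0.png

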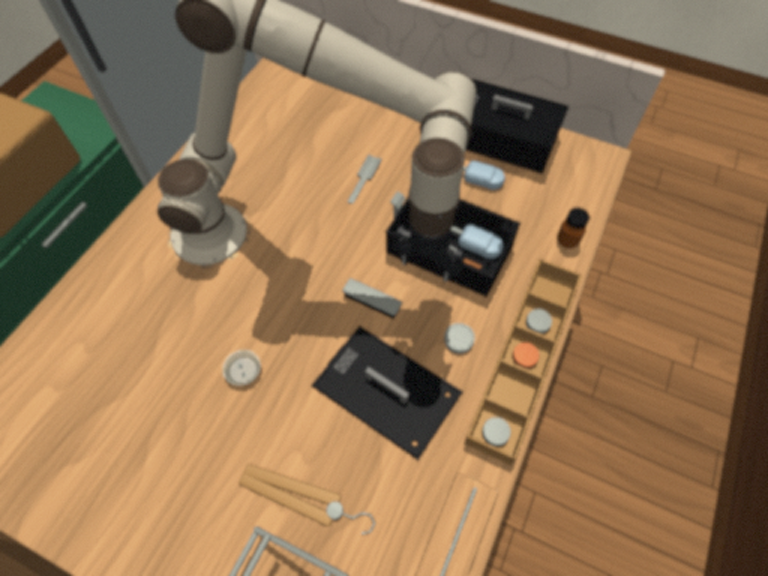

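View pics/side0.png

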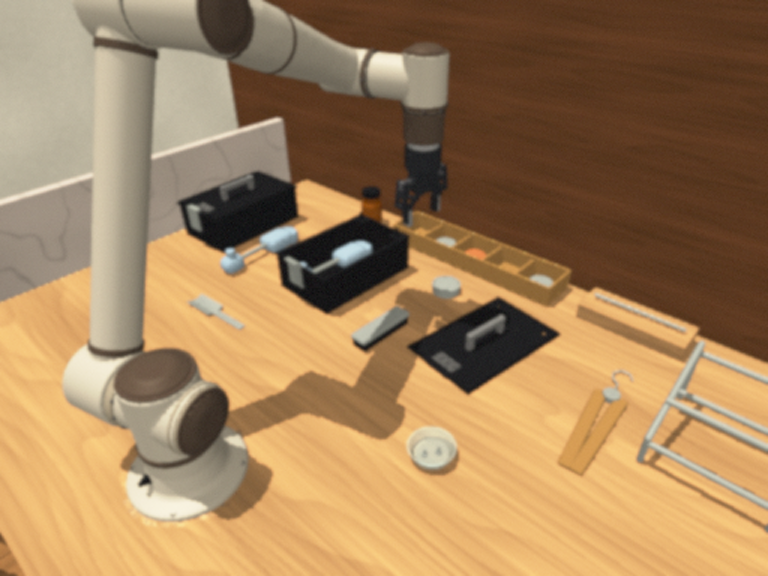

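The scene view shows the lid centred near (387,391), with its holes at (448,395) and (415,443) and its pad at (346,360). The open box is at about (452,240), partly hidden by the arm. In the side view the latch is at (295,272), and a closed decoy box stands behind. I'll fit the poses by combining depth and colour.

```bash
cat > h.py <<'E'
import numpy as np,cv2
from workcell import ctrl,imaging
from scipy.spatial.transform import Rotation as Ro
def rot(s): q=s["tool_rot"];return Ro.from_quat([q[1],q[2],q[3],q[0]]).as_matrix()
def cam(d,s=None):
    if "R" in d: return d["R"],d["t"]
    m=d["mount"];T=rot(s);A=T@m[:3,:3];o=T@m[:3,3]+s["position"]
    return A.T,-A.T@o
def ray(d,uv,z,s=None):   # pixel (native) -> world on plane z
    R,t=cam(d,s);c=-R.T@t;out=[]
    for u,v in np.atleast_2d(uv):
        r=R.T@np.linalg.inv(d["camera_matrix"])@[u,v,1];out.append(c+r*(z-c[2])/r[2])
    return np.array(out)
def cloud(d,s=None):
    R,t=cam(d,s);K=d["camera_matrix"];D=d["depth"];v,u=np.mgrid[:D.shape[0],:D.shape[1]]
    P=np.stack([(u-K[0,2])/K[0,0]*D,(v-K[1,2])/K[1,1]*D,D],-1)
    return (P-t)@R
def fit(L,W):  # L local pts, W world pts (xy) -> x,y,yaw
    lm,wm=L.mean(0),W.mean(0);a,b=L-lm,W-wm
    th=np.arctan2((a[:,0]*b[:,1]-a[:,1]*b[:,0]).sum(),(a*b).sum())
    R=np.array([[np.cos(th),-np.sin(th)],[np.sin(th),np.cos(th)]])
    p=wm-R@lm;return p,th,np.abs(b-a@R.T).max()
def proj(d,X,s=None):
    R,t=cam(d,s);c=np.atleast_2d(X)@R.T+t;p=c@d["camera_matrix"].T;return p[:,:2]/p[:,2:]
E
python3 - <<'E'
from h import *
for n in("scene","side"):
    d=dict(np.load(n+"0.npz"));P=cloud(d);g=d["pixels"].max(2);ok=(d["depth"]>0)
    f=1.5
    if n=="scene":
        W=ray(d,np.array([[360,329],[314,383],[419,454],[461,390]])/f,6)
        print("lid cor",fit(np.array([[-148,94],[-148,-94],[148,-94],[148,94]])*1.0,W[:,:2]),W.round())
        # which is left: print
        H=ray(d,np.array([[448,395],[415,443]])/f,4);print("holes",H.round())
        print("bar",ray(d,np.array([[366,372],[409,398]])/f,44).round())
        print("pegs/rim guess",ray(d,np.array([[387,238],[489,290],[519,227],[409,197]])/f,100).round())
    else:
        print("rim",ray(d,np.array([[281,251],[331,275],[409,232],[362,220]])/f,100).round())
        W=ray(d,np.array([[409,347],[468,389],[559,333],[500,299]])/f,6);print("lid",W.round())
        print("hole",ray(d,np.array([[543,333]])/f,4).round())
    for nm,lo,hi,bx in(("rim",92,106,(400,900,-150,350)),("lid",2,12,(300,900,-350,0)),("bar",38,50,(300,900,-350,0))):
        m=ok&(g<(90 if nm!="bar" else 256))&(P[...,2]>lo)&(P[...,2]<hi)&(P[...,0]>bx[0])&(P[...,0]<bx[1])&(P[...,1]>bx[2])&(P[...,1]<bx[3])
        k,l,st,ce=cv2.connectedComponentsWithStats(m.astype(np.uint8));
        for i in np.argsort(-st[1:,4])[:3]+1:
            if st[i,4]>15:
                q=P[l==i];print(n,nm,st[i,4],"med z",np.median(q[:,2]).round(1),cv2.minAreaRect(q[:,:2].astype(np.float32)))
E
```

```text
lid cor (array([ 625.36923844, -187.85950221]), np.float64(-0.15223525139651753), np.float64(10.501023858729184)) [[ 501.  -83.    6.]
 [ 468. -252.    6.]
 [ 752. -295.    6.]
 [ 780. -121.    6.]]
holes [[ 758. -145.    4.]
 [ 735. -277.    4.]]
bar [[ 572. -189.   44.]
 [ 685. -203.   44.]]
pegs/rim guess [[472. 129. 100.]
 [751.  98. 100.]
 [755. 302. 100.]
 [467. 271. 100.]]
scene rim 338 med z 98.9 ((668.2158813476562, 226.72280883789062), (187.4955596923828, 165.57504272460938), 88.58123016357422)
scene rim 59 med z 98.9 ((465.1744079589844, 201.1715087890625), (20.262123107910156, 118.87191772460938), 6.6124725341796875)
scene lid 3574 med z 5.6 ((622.39990234375, -189.79225158691406), (188.77896118164062, 293.7341003417969), 80.86968994140625)
scene lid 21 med z 5.8 ((454.52410888671875, -16.665971755981445), (4.3363752365112305, 61.271305084228516), 87.68709564208984)
scene bar 212 med z 40.2 ((870.01123046875, -325.2976989746094), (48.00485610961914, 59.81968307495117), 89.87687683105469)
scene bar 143 med z 44.3 ((623.647705078125, -191.1710205078125), (14.765130996704102
[... 538 characters left out ...]
93261719), (242.74539184570312, 34.42657470703125), 3.4232828617095947)
side lid 2806 med z 5.5 ((619.9042358398438, -192.17893981933594), (184.85455322265625, 293.3312683105469), 80.51773071289062)
side lid 71 med z 7.7 ((488.1147766113281, -17.270509719848633), (13.264378547668457, 139.17987060546875), 83.62026977539062)
side bar 197 med z 43.8 ((861.2857055664062, -116.37103271484375), (75.14701843261719, 229.77220153808594), 0.04675131291151047)
side bar 122 med z 44.2 ((620.8729858398438, -190.8173828125), (15.580883979797363, 111.26036071777344), 80.15129852294922)
side bar 114 med z 39.7 ((867.45166015625, -325.9440612792969), (62.16167068481445, 47.3232307434082), 0.8709286451339722)
```

jog_arm(xyz=[[-0.27,0,-0.2],[-0.27,0,-0.2],[-0.27,0,-0.2],[-0.27,0,-0.2],[-0.27,0,-0.2]], turn=[[0,0,0],[0,0,0],[0,0,0],[0,0,0],[0,0,0]])

```text
time: 0.52
position: [625.6, 110.5, 313.2]
tool_rot: [-0.002, 0.708, -0.706, 0.001]
force: [-0.8, -0.2, -0.3]
gripper_width: 85.5
gripper_force: 0.0
```

jog_arm(xyz=[[-0.27,0,-0.2],[-0.27,0,-0.2],[-0.27,0,-0.2],[-0.27,0,-0.2],[-0.27,0,-0.2]], turn=[[0,0,0],[0,0,0],[0,0,0],[0,0,0],[0,0,0]])

```text
time: 0.93
position: [625.3, 217.4, 391.2]
tool_rot: [-0.0, 0.708, -0.706, -0.0]
force: [-0.6, -0.7, -0.9]
gripper_width: 85.2
gripper_force: 0.0
```

jog_arm(xyz=[[0,0,0],[0,0,0],[0,0,0],[0,0,0],[0,0,0]], turn=[[0,0,-0.15],[0,0,-0.15],[0,0,-0.15],[0,0,-0.15],[0,0,-0.15]])

```text
time: 1.35
position: [624.6, 213.7, 388.6]
tool_rot: [0.002, 0.852, -0.523, -0.001]
force: [-0.2, 0.4, 0.2]
gripper_width: 85.5
gripper_force: 0.0
```

jog_arm(xyz=[[0,0,0],[0,0,0],[0,0,0],[0,0,0],[0,0,0]], turn=[[0,0,-0.15],[0,0,-0.15],[0,0,-0.15],[0,0,-0.15],[0,0,-0.15]])

```text
time: 1.77
position: [624.8, 214.4, 389.5]
tool_rot: [0.001, 0.951, -0.31, -0.001]
force: [-0.4, 0.9, -0.8]
gripper_width: 85.2
gripper_force: 0.0
```

jog_arm(xyz=[[0,0,0],[0,0,0],[0,0,0],[0,0,0],[0,0,0]], turn=[[0,0,-0.15],[0,0,-0.15],[0,0,-0.15],[0,0,-0.15],[0,0,-0.15]])

```text
time: 2.18
position: [624.8, 215.0, 390.1]
tool_rot: [0.001, 0.997, -0.08, -0.001]
force: [0.5, 0.4, -0.3]
gripper_width: 85.6
gripper_force: 0.0
```

```bash
python3 - <<'E'
from h import *
s=ctrl.state();print(s["time"],s["position"],rot(s).round(3),s["qpos"])
d=imaging.snapshot("wrist");np.savez("w1.npz",**d,**{"position":s["position"],"tool_rot":s["tool_rot"]})
print(d["mount"].round(3),d["camera_matrix"])
cv2.imwrite("pics/w1.png",cv2.resize(d["pixels"][:,:,::-1],None,fx=1.5,fy=1.5,interpolation=cv2.INTER_CUBIC))
E
```

```text
2.1833 [624.84321842 214.96495054 390.12924416] [[ 0.987 -0.16  -0.002]
 [-0.16  -0.987 -0.001]
 [-0.002  0.001 -1.   ]] [ 5.75446096e-01  4.00191802e-01  4.16827865e-01 -3.33920133e-04
 -1.58953811e+00  8.34694035e-01]
[[  -0.      -0.951   -0.309   78.756]
 [   1.      -0.      -0.      -1.859]
 [   0.      -0.309    0.951 -143.139]
 [   0.       0.       0.       1.   ]] [[294.53830538   0.         256.2058331 ]
 [  0.         294.53830538 196.78157648]
 [  0.           0.           1.        ]]
```

View pics/w1.png

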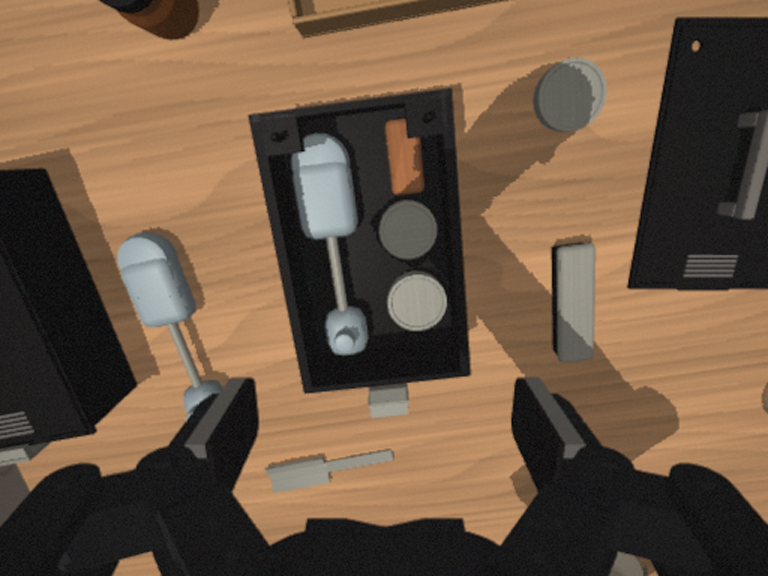

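The wrist view shows the whole box. The rim corners are at about (249,116), (452,89), (469,375) and (304,391), the pegs near (279,136) and (430,117), and the latch at (389,400). I'll enlarge the back to see the pegs.

```bash
python3 - <<'E'
from h import *
z=dict(np.load("w1.npz"));d=z
im=d["pixels"]
c=np.clip((im[50:110,155:320].astype(float)/255)**.5*255*1.3,0,255).astype(np.uint8)
cv2.imwrite("pics/peg.png",cv2.resize(c[:,:,::-1],None,fx=4.8,fy=4.8,interpolation=cv2.INTER_CUBIC))
f=1.5
W=ray(d,np.array([[249,116],[452,89],[469,375],[304,391]])/f,100,z);print(W.round(1))
print("rim",fit(np.array([[145,90],[145,-90],[-145,-90],[-145,90.]]),W[:,:2]))
P=cloud(d,z)
m=(d["depth"]>0)&(abs(P[...,2]-100)<4)&(P[...,0]>440)&(P[...,0]<800)&(P[...,1]>100)&(P[...,1]<340)
print(cv2.minAreaRect(P[m][:,:2].astype(np.float32)),np.median(P[m][:,2]))
m=(d["depth"]>0)&(P[...,2]>108)&(P[...,2]<130)&(P[...,0]>680)&(P[...,0]<800)&(P[...,1]>100)&(P[...,1]<340)
k,l,st,ce=cv2.connectedComponentsWithStats(m.astype(np.uint8))
for i in range(1,k):print(st[i],ce[i],P[l==i].mean(0))
E
```

```text
[[752.4 320.6 100. ]
 [745.1 135.7 100. ]
 [457.4 149.7 100. ]
 [467.1 332.5 100. ]]
rim (array([605.48830326, 234.63242726]), np.float64(-0.04552105491963383), np.float64(2.6987558121670503))
((601.1505126953125, 234.8612518310547), (186.509765625, 299.68170166015625), 87.65068817138672) 100.32978071723974
[282  75   7   7  38] [285.10526316  77.78947368] [724.71721844 162.18514496 119.75175893]
[181  88   7   7  39] [184.05128205  90.71794872] [730.39798437 296.02987111 119.47410166]
```

View pics/peg.png

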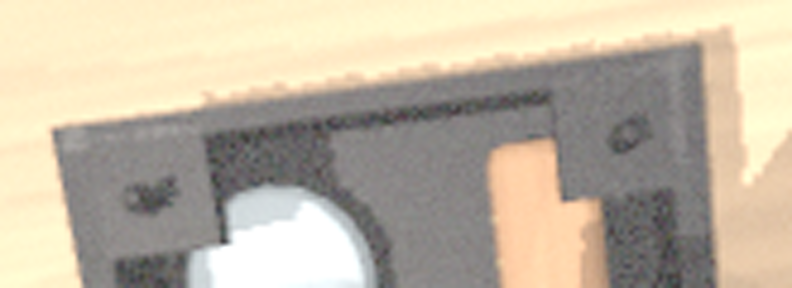

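Two independent fits agree on the box: centre (605.7, 234.3), yaw about -0.042, pegs near (725,161.5) and (730.5,297). Next I go over the lid. I'll grip 20 mm forward of the middle of the bar so the wrist camera can see the holes.

jog_arm(xyz=[[0.0685,0.334,0.117],[0.0685,0.334,0.117],[0.0685,0.334,0.117],[0.0685,0.334,0.117],[0.0685,0.334,0.117]], turn=[[0,0,0],[0,0,0],[0,0,0],[0,0,0],[0,0,0]])

```text
time: 2.65
position: [630.1, 75.4, 342.3]
tool_rot: [0.001, 0.997, -0.084, -0.002]
force: [0.3, -0.1, 0.6]
gripper_width: 85.1
gripper_force: 0.0
```

jog_arm(xyz=[[0.0685,0.334,0.117],[0.0685,0.334,0.117],[0.0685,0.334,0.117],[0.0685,0.334,0.117],[0.0685,0.334,0.117]], turn=[[0,0,0],[0,0,0],[0,0,0],[0,0,0],[0,0,0]])

```text
time: 3.07
position: [636.3, -59.8, 295.4]
tool_rot: [0.0, 0.997, -0.083, -0.002]
force: [0.1, 0.6, -0.2]
gripper_width: 85.6
gripper_force: 0.0
```

jog_arm(xyz=[[0.0685,0.334,0.117],[0.0685,0.334,0.117],[0.0685,0.334,0.117],[0.0685,0.334,0.117],[0.0685,0.334,0.117]], turn=[[0,0,0],[0,0,0],[0,0,0],[0,0,0],[0,0,0]])

```text
time: 3.48
position: [642.7, -195.3, 248.4]
tool_rot: [-0.0, 0.997, -0.082, -0.002]
force: [0.7, 0.8, -0.8]
gripper_width: 85.1
gripper_force: 0.0
```

```bash
python3 - <<'E'
from h import *
s=ctrl.state();print(s["time"],s["position"],rot(s).round(3))
d=imaging.snapshot("wrist");P=cloud(d,s);g=d["pixels"].max(2)
x,y=P[...,0],P[...,1]
m=(g<110)&(abs(P[...,2]-6)<4)&(x>440)&(y<-60)
print("lid",cv2.minAreaRect(P[m][:,:2].astype(np.float32)))
m=(abs(P[...,2]-46)<5)&(x>540)&(x<700)&(y<-150)&(y>-240)
print("bar",m.sum(),cv2.minAreaRect(P[m][:,:2].astype(np.float32)),np.median(P[m][:,2]))
cv2.imwrite("pics/w2.png",cv2.resize(d["pixels"][:,:,::-1],None,fx=1.5,fy=1.5))
E
```

```text
3.4833 [ 642.6963171  -195.30487458  248.35220083] [[ 0.987 -0.164 -0.004]
 [-0.164 -0.987  0.   ]
 [-0.004  0.    -1.   ]]
lid ((643.08740234375, -269.1009521484375), (454.39520263671875, 358.834716796875), 83.8290786743164)
bar 1019 ((624.8488159179688, -188.24269104003906), (13.665178298950195, 110.97167205810547), 80.78610229492188) 46.07896999414142
```

jog_arm(xyz=[[0.003,-0.0105,0.28],[0.003,-0.0105,0.28],[0.003,-0.0105,0.28],[0.003,-0.0105,0.28],[0.003,-0.0105,0.28]], turn=[[0,0,0],[0,0,0],[0,0,0],[0,0,0],[0,0,0]])

```text
time: 3.95
position: [645.6, -187.3, 138.8]
tool_rot: [0.0, 0.997, -0.078, -0.001]
force: [0.9, -0.6, 1.8]
gripper_width: 85.4
gripper_force: 0.0
```

jog_arm(xyz=[[0,0,0.09],[0,0,0.18],[0,0,0.25],[0,0,0.285],[0,0,0.29]], turn=[[0,0,0],[0,0,0],[0,0,0],[0,0,0],[0,0,0]])

```text
time: 4.37
position: [646.0, -188.0, 22.8]
tool_rot: [0.0, 0.997, -0.078, -0.0]
force: [-0.6, -0.2, -0.4]
gripper_width: 85.5
gripper_force: 0.0
```

jog_arm(xyz=[[0,0,0],[0,0,0],[0,0,0],[0,0,0],[0,0,0]], turn=[[0,0,0],[0,0,0],[0,0,0],[0,0,0],[0,0,0]], claw=-1, squeeze=60)

```text
time: 4.78
position: [646.2, -188.8, 24.6]
tool_rot: [0.0, 0.997, -0.078, 0.001]
force: [-0.1, -0.2, -0.6]
gripper_width: 25.6
gripper_force: 0.0
```

jog_arm(xyz=[[0,0,0],[0,0,0],[0,0,0],[0,0,0],[0,0,0]], turn=[[0,0,0],[0,0,0],[0,0,0],[0,0,0],[0,0,0]])

```text
time: 5.2
position: [646.1, -189.2, 24.5]
tool_rot: [0.0, 0.997, -0.078, 0.001]
force: [-0.7, -0.6, 6.3]
gripper_width: 12.5
gripper_force: 61.7
```

jog_arm(xyz=[[0,0,-0.02],[0,0,-0.06],[0,0,-0.12],[0,0,-0.18],[0,0,-0.24]], turn=[[0,0,0],[0,0,0],[0,0,0],[0,0,0],[0,0,0]])

```text
time: 5.62
position: [644.3, -188.4, 118.8]
tool_rot: [-0.0, 0.997, -0.079, -0.001]
force: [1.1, 0.0, -1.7]
gripper_width: 12.7
gripper_force: 60.5
```

jog_arm(xyz=[[0,0,-0.07],[0,0,-0.14],[0,0,-0.2],[0,0,-0.24],[0,0,-0.25]], turn=[[0,0,0],[0,0,0],[0,0,0],[0,0,0],[0,0,0]])

```text
time: 6.03
position: [646.4, -188.8, 222.3]
tool_rot: [0.0, 0.997, -0.078, 0.003]
force: [0.2, -1.6, -1.4]
gripper_width: 12.8
gripper_force: 60.7
```

```bash
python3 - <<'E'
from h import *
s=ctrl.state();print(s["time"],s["position"],rot(s).round(4),s["qpos"].round(3),s["force"],s["gripper_width"])
d=imaging.snapshot("wrist");np.savez("w3.npz",**d,position=s["position"],tool_rot=s["tool_rot"])
cv2.imwrite("pics/w3.png",cv2.resize(d["pixels"][:,:,::-1],None,fx=1.5,fy=1.5,interpolation=cv2.INTER_CUBIC))
E
```

```text
6.0333 [ 646.37046492 -188.78183562  222.34510085] [[ 9.877e-01 -1.563e-01  5.400e-03]
 [-1.563e-01 -9.877e-01 -5.000e-04]
 [ 5.400e-03 -3.000e-04 -1.000e+00]] [-0.044  0.47   0.122  0.    -1.217  1.458] [ 0.18877064 -1.55358307 -1.40359309] 12.82145216322499
```

View pics/w3.png

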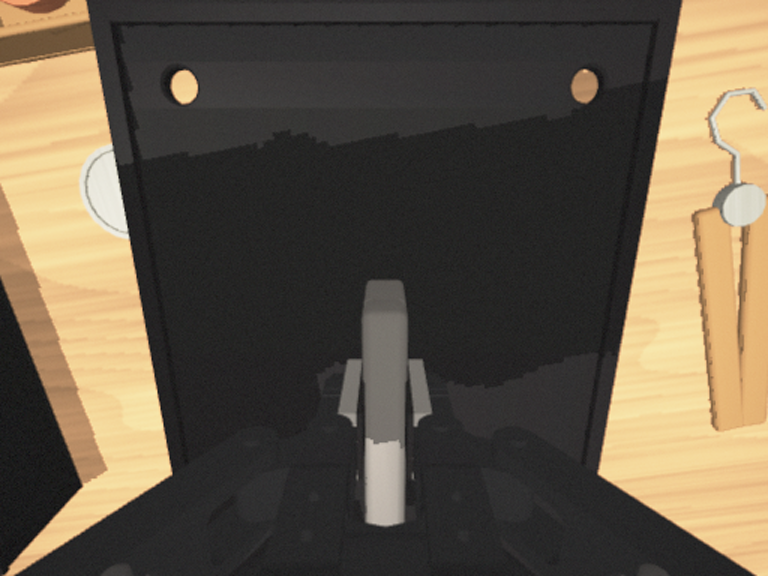

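The lid is held square and both holes are clearly visible at (183,86) and (585,86). I'll compute the lid's pose in the tool frame and the target over the pegs.

```bash
cat > lid.py <<'E'
from h import *
def tool_pts(d):
    K=d["camera_matrix"];D=d["depth"];v,u=np.mgrid[:D.shape[0],:D.shape[1]]
    P=np.stack([(u-K[0,2])/K[0,0]*D,(v-K[1,2])/K[1,1]*D,D],-1);m=d["mount"];return P@m[:3,:3].T+m[:3,3]
def hole(d,uv,n,c): # ray in tool frame to plane n.x=c
    m=d["mount"];o=m[:3,3];out=[]
    for u,v in uv:
        r=m[:3,:3]@np.linalg.inv(d["camera_matrix"])@[u,v,1];out.append(o+r*(c-n@o)/(n@r))
    return np.array(out)
E
python3 - <<'E'
from lid import *
d=dict(np.load("w3.npz"));T=tool_pts(d)
reg=np.zeros(T.shape[:2],bool);reg[80:170,120:400]=1
m=reg&(d["pixels"].max(2)<80)&(abs(T[...,1])<75)&(T[...,0]>50)
A=T[m];c,*_=np.linalg.lstsq(np.c_[A[:,:2],np.ones(len(A))],A[:,2],rcond=None)
print("plane z=",c,np.abs(A@[-c[0],-c[1],1]-c[2]).mean())
n=np.array([-c[0],-c[1],1])
# top-face hole centre: centroid of bright blob (visible through part) -- read blob
g=d["pixels"].max(2);b=(g>110).astype(np.uint8);b[80:]=0
k,l,st,ce=cv2.connectedComponentsWithStats(b)
for i in range(1,k):
    if 50<st[i,4]<2000: print(st[i],ce[i])
# outline centres
H=hole(d,[(122,57.3),(390,57.3)],n,c[2]+3);print("mid-thickness",H,np.linalg.norm(H[0]-H[1]))
s={"tool_rot":d["tool_rot"],"position":d["position"]}
R=rot(s);print((H@R.T+s["position"]).round(1))
E
```

```text
plane z= [-5.84023472e-02  1.28072315e-03  2.12603979e+01] 1.9121054459956093
[   0    0   60   27 1212] [26.26650165 10.57755776]
[114  46  18  24 330] [122.53636364  57.47575758]
[381  46  18  23 312] [389.25961538  57.00320513]
mid-thickness [[ 99.55930807 -68.91817677  18.35763556]
 [ 99.51796607  65.05380137  18.53163105]] 133.97209750166348
[[ 755.6 -136.3  204.6]
 [ 734.6 -268.6  204.3]]
```

jog_arm(xyz=[[-0.01,-0.05,0],[-0.03,-0.14,0],[-0.05,-0.24,0],[-0.07,-0.34,0],[-0.0902,-0.44,0]], turn=[[0,0,0],[0,0,0],[0,0,0],[0,0,0],[0,0,0]])

```text
time: 6.5
position: [635.5, -7.8, 216.2]
tool_rot: [0.0, 0.997, -0.079, -0.002]
force: [0.3, 0.1, -2.5]
gripper_width: 12.6
gripper_force: 60.5
```

jog_arm(xyz=[[-0.02,-0.1,0],[-0.04,-0.2,0],[-0.06,-0.3,0],[-0.08,-0.39,0],[-0.0945,-0.46,0]], turn=[[0,0,0],[0,0,0],[0,0,0],[0,0,0],[0,0,0]])

```text
time: 6.92
position: [626.9, 181.2, 216.1]
tool_rot: [0.001, 0.997, -0.078, -0.002]
force: [0.8, -0.9, -2.3]
gripper_width: 12.8
gripper_force: 60.5
```

jog_arm(xyz=[[-0.012,-0.06,0],[-0.022,-0.1,0],[-0.026,-0.13,0],[-0.026,-0.1307,0],[-0.026,-0.1307,0]], turn=[[0,0,-0.01],[0,0,-0.02],[0,0,-0.03],[0,0,-0.0367],[0,0,-0.0367]])

```text
time: 7.33
position: [626.2, 231.3, 217.9]
tool_rot: [0.001, 1.0, -0.02, -0.001]
force: [0.3, -0.2, -2.3]
gripper_width: 12.7
gripper_force: 60.5
```

jog_arm(xyz=[[0,0,0.02],[0,0,0.05],[0,0,0.07],[0,0,0.08],[0,0,0.08]], turn=[[0,0,0],[0,0,0],[0,0,0],[0,0,0],[0,0,0]])

```text
time: 7.75
position: [626.0, 230.3, 185.2]
tool_rot: [0.001, 1.0, -0.022, -0.001]
force: [0.5, -0.4, -2.4]
gripper_width: 12.8
gripper_force: 60.5
```

```bash
python3 - <<'E'
from h import *
s=ctrl.state();print(s["time"],s["position"],rot(s).round(4),s["force"],s["gripper_width"])
d=imaging.snapshot("wrist");np.savez("w4.npz",**d,position=s["position"],tool_rot=s["tool_rot"])
im=d["pixels"];f=lambda c:cv2.resize(np.clip((c.astype(float)/255)**.5*330,0,255).astype(np.uint8)[:,:,::-1],None,fx=8,fy=8,interpolation=cv2.INTER_CUBIC)
cv2.imwrite("pics/w4.png",np.hstack([f(im[30:90,100:148]),f(im[30:90,366:414])]))
E
```

```text
7.75 [625.97859412 230.32191762 185.19744345] [[ 0.9991 -0.0432 -0.0028]
 [-0.0433 -0.9991 -0.0016]
 [-0.0028  0.0017 -1.    ]] [ 0.48465796 -0.41770325 -2.443261  ] 12.79294671254965
```

View pics/w4.png

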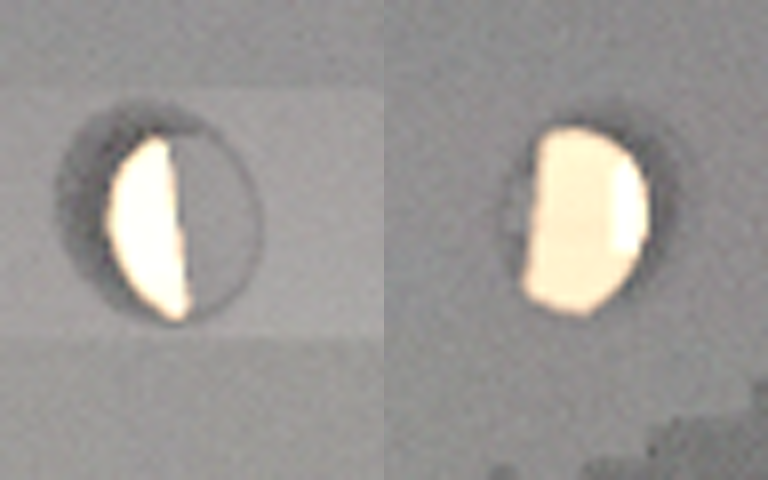

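Through the holes I can see the box's side edges, at column 122.5 on the left and 384.5 on the right. The top hole outlines are centred at (119.8,56.5) and (391.9,55.9). I'll check the lateral alignment from these, then descend.

```bash
python3 - <<'E'
from lid import *
d=dict(np.load("w4.npz"));s=d
E=ray(d,[(122.5,57.5),(384.5,57.5)],100,s);print("rim edges",E.round(1))
for zt in(17,18,19,20,21):
    H=hole(d,[(119.8,56.5),(391.9,55.9)],np.array([0,0,1.]),zt);print(zt,H.round(2).tolist(),np.linalg.norm(H[0]-H[1]).round(2))
W=H@rot(s).T+s["position"];print(W.round(1))
B=np.array([605.7,234.3]);th=-.042;R=np.array([[np.cos(th),-np.sin(th)],[np.sin(th),np.cos(th)]])
print("pegs",np.array([[122,68],[122,-68]])@R.T+B,"edges box frame",(E[:,:2]-B)@R, "holes box frame",(W[:,:2]-B)@R)
E
```

```text
rim edges [[738.  321.6 100. ]
 [729.9 136.9 100. ]]
17 [[99.96, -69.44, 17.0], [100.16, 65.22, 17.0]] 134.66
18 [[100.09, -69.86, 18.0], [100.3, 65.64, 18.0]] 135.51
19 [[100.22, -70.29, 19.0], [100.43, 66.06, 19.0]] 136.35
20 [[100.35, -70.71, 20.0], [100.56, 66.48, 20.0]] 137.19
21 [[100.48, -71.13, 21.0], [100.69, 66.9, 21.0]] 138.03
[[729.4 297.  163.8]
 [723.6 159.1 164. ]]
pegs [[730.44757223 297.11753914]
 [724.73725141 161.23747351]] edges box frame [[128.50193976  92.79362787]
 [128.21986225 -92.07093868]] holes box frame [[120.94013297  67.84363358]
 [120.97742997 -70.18436301]]
```

jog_arm(xyz=[[0,0,0.02],[0,0,0.045],[0,0,0.065],[0,0,0.07],[0,0,0.07]], turn=[[0,0,0],[0,0,0],[0,0,0],[0,0,0],[0,0,0]])

```text
time: 8.22
position: [625.9, 231.3, 157.3]
tool_rot: [0.001, 1.0, -0.021, -0.001]
force: [-0.5, -0.5, -3.3]
gripper_width: 13.0
gripper_force: 60.5
```

```bash
python3 - <<'E'
from h import *
s=ctrl.state();print(s["time"],s["position"],rot(s).round(4),s["force"],s["gripper_width"])
d=imaging.snapshot("wrist");np.savez("w5.npz",**d,position=s["position"],tool_rot=s["tool_rot"])
im=d["pixels"];f=lambda c:cv2.resize(np.clip((c.astype(float)/255)**.5*400,0,255).astype(np.uint8)[:,:,::-1],None,fx=8,fy=8,interpolation=cv2.INTER_CUBIC)
cv2.imwrite("pics/w5.png",np.hstack([f(im[30:90,96:144]),f(im[30:90,368:416])]))
E
```

```text
8.2167 [625.90861804 231.34334123 157.3411904 ] [[ 0.9991 -0.0418 -0.0024]
 [-0.0418 -0.9991 -0.0014]
 [-0.0023  0.0015 -1.    ]] [-0.52364831 -0.49080483 -3.34119513] 12.950775445616898
```

View pics/w5.png

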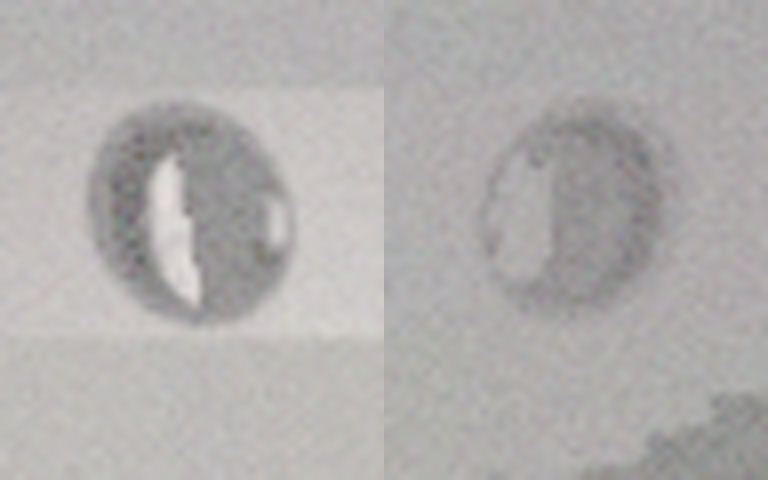

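In the left hole the lit peg tip shows at about col 131, row 58. For a perfect fit it should be at 131.4, 59.5, so the lid needs about +1 mm in x. I'll correct that and lower slowly.

jog_arm(xyz=[[0.0025,-0.001,0],[0.0025,-0.001,0.01],[0.0025,-0.001,0.02],[0.0025,-0.001,0.025],[0.0025,-0.001,0.025]], turn=[[0,0,0],[0,0,0],[0,0,0],[0,0,0],[0,0,0]])

```text
time: 8.68
position: [627.1, 231.8, 148.1]
tool_rot: [0.0, 1.0, -0.021, -0.001]
force: [0.4, -0.1, -2.7]
gripper_width: 12.4
gripper_force: 60.5
```

```bash
python3 - <<'E'
from h import *
s=ctrl.state();print(s["time"],s["position"],rot(s).round(4),s["force"],s["moment"])
d=imaging.snapshot("wrist");np.savez("w6.npz",**d,position=s["position"],tool_rot=s["tool_rot"])
im=d["pixels"];f=lambda c:cv2.resize(np.clip((c.astype(float)/255)**.5*400,0,255).astype(np.uint8)[:,:,::-1],None,fx=8,fy=8,interpolation=cv2.INTER_CUBIC)
cv2.imwrite("pics/w6.png",np.hstack([f(im[30:90,96:144]),f(im[30:90,368:416])]))
E
```

```text
8.6833 [627.13629741 231.78479463 148.0515399 ] [[ 9.991e-01 -4.190e-02 -1.400e-03]
 [-4.190e-02 -9.991e-01 -6.000e-04]
 [-1.400e-03  7.000e-04 -1.000e+00]] [ 0.43550801 -0.12321657 -2.73320086] [-0.04411598 -0.04998263 -0.01417623]
```

View pics/w6.png

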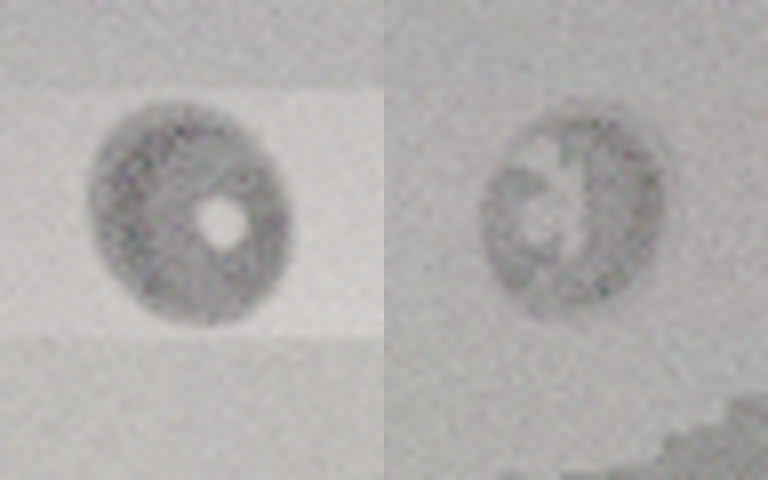

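Both peg tips now sit symmetrically in the holes: left (222,222) against hole centre (190,213), right (538,212) against (573,207). That matches the expected inward parallax, so I'll insert.

jog_arm(xyz=[[0,0,0.005],[0,0,0.01],[0,0,0.015],[0,0,0.02],[0,0,0.02]], turn=[[0,0,0],[0,0,0],[0,0,0],[0,0,0],[0,0,0]])

```text
time: 9.15
position: [627.3, 231.8, 140.3]
tool_rot: [0.0, 1.0, -0.021, -0.001]
force: [-0.5, 0.0, -2.3]
gripper_width: 12.7
gripper_force: 60.5
```

jog_arm(xyz=[[0,0,0],[0,0,0],[0,0,0],[0,0,0],[0,0,0]], turn=[[0,0,0],[0,0,0],[0,0,0],[0,0,0],[0,0,0]])

```text
time: 9.57
position: [627.6, 232.0, 141.1]
tool_rot: [-0.0, 1.0, -0.021, 0.0]
force: [-0.5, 0.5, -2.2]
gripper_width: 12.5
gripper_force: 60.5
```

jog_arm(xyz=[[0,0,0.005],[0,0,0.01],[0,0,0.015],[0,0,0.02],[0,0,0.022]], turn=[[0,-0.003,0],[0,-0.006,0],[0,-0.009,0],[0,-0.012,0],[0,-0.014,0]])

```text
time: 9.98
position: [627.6, 231.9, 131.4]
tool_rot: [-0.0, 1.0, -0.021, -0.023]
force: [-0.8, -0.3, -1.9]
gripper_width: 12.7
gripper_force: 60.5
```

jog_arm(xyz=[[0,0,0],[0,0,0],[0,0,0],[0,0,0],[0,0,0]], turn=[[0,0,0],[0,0,0],[0,0,0],[0,0,0],[0,0,0]])

```text
time: 10.4
position: [627.5, 232.0, 132.3]
tool_rot: [-0.001, 1.0, -0.021, -0.022]
force: [0.3, 0.2, -3.0]
gripper_width: 12.4
gripper_force: 60.5
```

```bash
python3 - <<'E'
from lid import *
s=ctrl.state();print(s["time"],s["position"],rot(s).round(4),s["force"],s["moment"])
d=imaging.snapshot("wrist");np.savez("w7.npz",**d,position=s["position"],tool_rot=s["tool_rot"])
cv2.imwrite("pics/w7.png",cv2.resize(d["pixels"][:,:,::-1],None,fx=1.5,fy=1.5,interpolation=cv2.INTER_CUBIC))
E
```

```text
10.4 [627.54204811 232.03438649 132.27028188] [[ 9.982e-01 -4.170e-02 -4.380e-02]
 [-4.170e-02 -9.991e-01  1.900e-03]
 [-4.380e-02 -1.000e-04 -9.990e-01]] [ 0.33705678  0.20542781 -2.98588887] [-0.00552216 -0.18400264 -0.03876281]
```

View pics/w7.png

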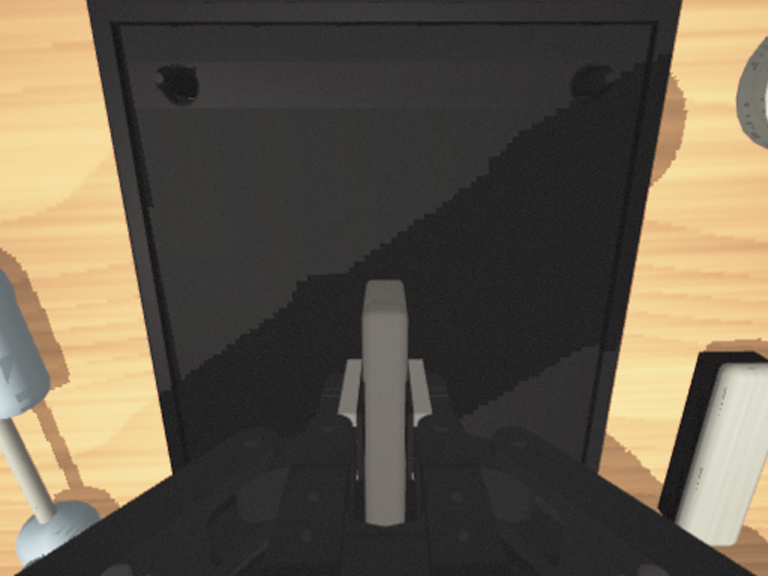

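Both pegs now come up through the holes at (178,84) and (592,80). I'll lower a little more until the rim and nose carry the lid.

jog_arm(xyz=[[0,0,0.002],[0,0,0.004],[0,0,0.006],[0,0,0.007],[0,0,0.007]], turn=[[0,0,0],[0,0,0],[0,0,0],[0,0,0],[0,0,0]])

```text
time: 10.87
position: [628.0, 232.1, 130.3]
tool_rot: [-0.001, 1.0, -0.021, -0.021]
force: [1.1, 0.0, 1.3]
gripper_width: 12.9
gripper_force: 61.2
```

jog_arm(xyz=[[0,0,0.002],[0,0,0.004],[0,0,0.005],[0,0,0.005],[0,0,0.005]], turn=[[0,0,0],[0,0,0],[0,0,0],[0,0,0],[0,0,0]])

```text
time: 11.28
position: [628.5, 232.2, 130.0]
tool_rot: [-0.001, 1.0, -0.02, -0.02]
force: [-1.8, -1.6, 7.4]
gripper_width: 12.8
gripper_force: 61.9
```

The lid is now carried by the box (7 N up). I'll release, rise, close the fingers and go over the pad, 141 mm towards the front.

jog_arm(xyz=[[0,0,-0.003],[0,0,-0.003],[0,0,-0.003],[0,0,-0.003],[0,0,-0.003]], turn=[[0,0,0],[0,0,0],[0,0,0],[0,0,0],[0,0,0]], claw=0)

```text
time: 11.7
position: [627.2, 231.9, 127.9]
tool_rot: [-0.0, 1.0, -0.021, -0.022]
force: [-0.0, 0.9, 0.7]
gripper_width: 42.7
gripper_force: 0.0
```

jog_arm(xyz=[[0,0,-0.01],[0,0,-0.05],[0,0,-0.1],[0,0,-0.15],[0,0,-0.15]], turn=[[0,0,0],[0,0,0],[0,0,0],[0,0,0],[0,0,0]])

```text
time: 12.12
position: [632.6, 232.7, 193.8]
tool_rot: [-0.002, 1.0, -0.02, -0.018]
force: [-0.2, 0.7, 0.5]
gripper_width: 42.7
gripper_force: 0.0
```

jog_arm(xyz=[[0,0,0],[0,0,0],[0,0,0],[0,0,0],[0,0,0]], turn=[[0,0.013,0],[0,0.013,0],[0,0.013,0],[0,0.013,0],[0,0.013,0]], claw=-1)

```text
time: 12.53
position: [630.1, 231.9, 188.0]
tool_rot: [0.0, 1.0, -0.021, -0.002]
force: [-0.6, -0.1, -0.7]
gripper_width: 0.0
gripper_force: 0.0
```

jog_arm(xyz=[[-0.1,0,0],[-0.2,0,0],[-0.3,0,0],[-0.352,0,0],[-0.352,0,0]], turn=[[0,0,0],[0,0,0],[0,0,0],[0,0,0],[0,0,0]])

```text
time: 12.95
position: [485.8, 237.4, 189.3]
tool_rot: [0.0, 1.0, -0.02, -0.003]
force: [-0.6, -0.7, -0.4]
gripper_width: 0.1
gripper_force: 0.0
```

```bash
python3 - <<'E'
from lid import *
s=ctrl.state();print(s["time"],s["position"],rot(s).round(4),s["force"],s["gripper_width"])
B=np.array([605.7,234.3]);th=-.042;R=np.array([[np.cos(th),-np.sin(th)],[np.sin(th),np.cos(th)]])
print("box frame",(s["position"][:2]-B)@R)
d=imaging.snapshot("side")
cv2.imwrite("pics/s8.png",cv2.resize(d["pixels"][100:230,150:310,::-1],None,fx=4.5,fy=4.5,interpolation=cv2.INTER_CUBIC))
E
```

```text
12.95 [485.80615101 237.37041314 189.288535  ] [[ 9.992e-01 -3.960e-02 -5.000e-03]
 [-3.960e-02 -9.992e-01 -1.000e-04]
 [-5.000e-03  3.000e-04 -1.000e+00]] [-0.6327837  -0.73159903 -0.42341613] 0.0635122097099244
box frame [-119.9170376   -1.9663559]
```

View pics/s8.png

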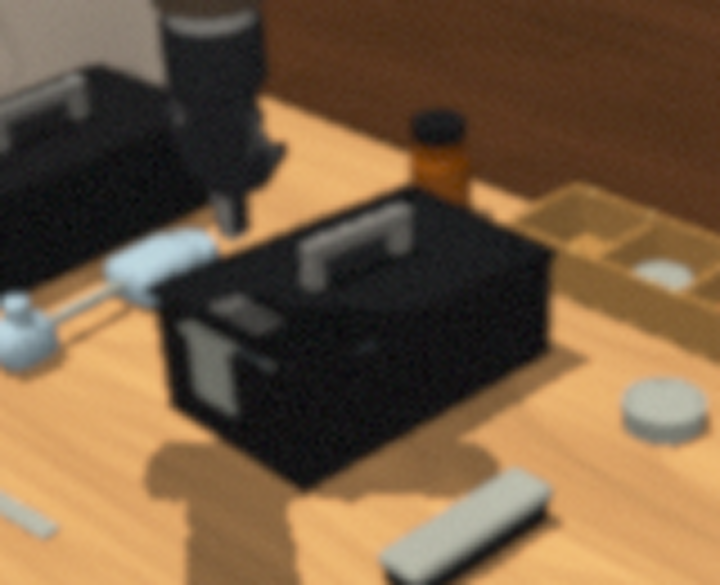

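The lid is seated at the back and its front rests on the latch, with the closed fingers above the pad. Now I press.

jog_arm(xyz=[[0,0,0.05],[0,0,0.1],[0,0,0.14],[0,0,0.155],[0,0,0.155]], turn=[[0,0,0],[0,0,0],[0,0,0],[0,0,0],[0,0,0]])

```text
time: 13.42
position: [489.4, 237.2, 125.0]
tool_rot: [0.001, 1.0, -0.021, -0.003]
force: [-0.3, 0.9, -0.2]
gripper_width: -0.0
gripper_force: 0.0
```

jog_arm(xyz=[[0,0,0.005],[0,0,0.01],[0,0,0.015],[0,0,0.02],[0,0,0.02]], turn=[[0,0,0],[0,0,0],[0,0,0],[0,0,0],[0,0,0]])

```text
time: 13.83
position: [489.2, 237.8, 119.0]
tool_rot: [-0.0, 1.0, -0.021, -0.002]
force: [0.4, -0.1, -0.4]
gripper_width: 0.1
gripper_force: 0.0
```

jog_arm(xyz=[[0,0,0.004],[0,0,0.008],[0,0,0.012],[0,0,0.015],[0,0,0.015]], turn=[[0,0,0],[0,0,0],[0,0,0],[0,0,0],[0,0,0]])

```text
time: 14.25
position: [490.4, 238.4, 114.9]
tool_rot: [-0.001, 1.0, -0.02, 0.0]
force: [-0.1, -0.4, 9.1]
gripper_width: -0.4
gripper_force: 4.1
```

jog_arm(xyz=[[0,0,0.003],[0,0,0.006],[0,0,0.009],[0,0,0.012],[0,0,0.012]], turn=[[0,0,0],[0,0,0],[0,0,0],[0,0,0],[0,0,0]])

```text
time: 14.67
position: [488.5, 237.4, 107.3]
tool_rot: [0.0, 1.0, -0.021, -0.002]
force: [0.2, 0.1, -0.5]
gripper_width: 0.3
gripper_force: 0.0
```

jog_arm(xyz=[[0,0,0.003],[0,0,0.006],[0,0,0.009],[0,0,0.012],[0,0,0.012]], turn=[[0,0,0],[0,0,0],[0,0,0],[0,0,0],[0,0,0]])

```text
time: 15.08
position: [488.8, 237.6, 106.0]
tool_rot: [0.0, 1.0, -0.02, -0.002]
force: [-6.5, -0.9, 16.7]
gripper_width: 0.1
gripper_force: 8.9
```

Snapped: the force dropped and the fingers are now against the rim at z = 106. I'll press a little harder and check.

jog_arm(xyz=[[0,0,0.003],[0,0,0.005],[0,0,0.005],[0,0,0.005],[0,0,0.005]], turn=[[0,0,0],[0,0,0],[0,0,0],[0,0,0],[0,0,0]])

```text
time: 15.5
position: [488.8, 237.7, 106.0]
tool_rot: [0.0, 1.0, -0.02, -0.001]
force: [-11.6, -2.4, 28.1]
gripper_width: 0.1
gripper_force: 13.9
```

jog_arm(xyz=[[0,0,0],[0,0,0],[0,0,0],[0,0,0],[0,0,0]], turn=[[0,0,0],[0,0,0],[0,0,0],[0,0,0],[0,0,0]])

```text
time: 15.92
position: [488.8, 237.7, 106.0]
tool_rot: [0.0, 1.0, -0.02, -0.001]
force: [-11.4, -2.6, 27.4]
gripper_width: 0.0
gripper_force: 13.9
```

```bash
python3 - <<'E'
from lid import *
s=ctrl.state();print(s["time"],s["position"],s["force"])
d=imaging.snapshot("side");P=cloud(d);B=np.array([605.7,234.3]);th=-.042;R=np.array([[np.cos(th),-np.sin(th)],[np.sin(th),np.cos(th)]])
Q=(P[...,:2]-B)@R
for a,b in((-145,-130),(-100,-70),(70,100),(120,145)):
    m=(d["depth"]>0)&(Q[...,0]>a)&(Q[...,0]<b)&(Q[...,1]<-35)&(Q[...,1]>-85)&(P[...,2]>90)
    print(a,m.sum(),np.median(P[m][:,2]))
cv2.imwrite("pics/s9.png",cv2.resize(d["pixels"][100:230,150:310,::-1],None,fx=4.5,fy=4.5,interpolation=cv2.INTER_CUBIC))
E
```

```text
15.9167 [488.83387726 237.66529534 105.97025226] [-11.37564024  -2.56054933  27.44397149]
-145 254 363.89937290398865
-100 104 106.60001646653313
70 48 104.93828250401218
120 39 106.07305991286694
```

View pics/s9.png

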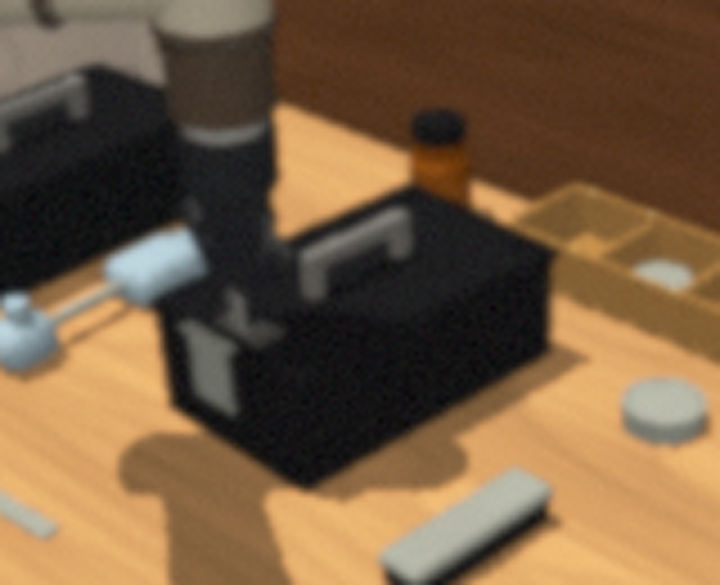

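The lid lies flat, its top at about 106 front and back. The latch is upright over its front edge, and the fingers press steadily with 27 N. I'm handing it in.

```bash
python3 -c "
from workcell import job
print(job.finish_job())"
```

```text
the job is handed in; nothing more can be done
None
```

The shoebox is closed and handed in: both pegs are through the holes, the lid lies flat under the upright latch, and the fingers are still pressing at about 27 N. The hand-in returned no verdict, so I don't know the judged result.

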